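# Find the transport case with the loose check block

### The arm

A 7-joint arm with a two-finger parallel gripper is mounted at the origin on the work surface; the furniture and walls round the work are solid. World frame = base frame: x ahead of the robot, y to its left, z up, the work surface at z = 0. Lengths are in m, angles in rad, forces in N, time in s.
With the tool pointing down it reaches from about 0.4 to 0.9 m from the base axis. Payload 5.6 kg.
Tool frame: the origin (TCP) lies on the centre line of the jaws, within the pads' length; the fingertips stand manip.tip_extent ahead of it and the grasp point (between the pads) lies 3 mm ahead of it (manip.tip_extent is the distance from the TCP to the fingertips, in m); z points along the fingers, y is the line along which they close (so a half turn about z gives the same grasp; the last joint's range is limited). The gripper opens to 92 mm and grips with 3 to 60 N. Pads are 20 mm wide; open, the fingers measure 128 mm over their backs; the gripper's body (75 mm by 189 mm) begins 69 mm behind the grasp point.
Start: joints at [1.075, 0.468, -0.012, 1.603, 0.006, 1.071, -0.056], TCP at [0.284, -0.585, 0.237] pointing down, gripper open.
Joint ranges: [-2.53, 2.53], [-0.31, 2.02], [-1.57, 1.55], [0.28, 2.44], [-1.29, 4.43], [0.15, 1.84], [-2.92, 2.92]. Speed limits (rad/s): [2.57, 2.57, 3.14, 3.14, 3.14, 3.14, 3.14].

### API

Orientations are given as a 3x3 rotation matrix whose columns are the frame's x, y, z axes.
In Python, from station import manip, imaging, job gives the robot as it stands. The module is installed in compiled form; this text tells all that it offers.
- The arm moves only by the tool send_rows, never from a script. Its argument "plan" is a list of rows, each an object of numbers: "x", "y", "z": the shift along the tool's x, y, z in cm; "wx", "wy", "wz": the turn, a rotation vector about the tool's x, y, z in degrees. A call has 1 to 20 rows; each row is the pose to reach, as a shift and turn from the pose commanded when the call began, along the tool's axes at that moment; what a row does not reach only later rows make up. A row lasts 1/12 s, in which the tool goes at most 41.7 mm and 7.16 degrees, less where a joint would pass 70% of its speed; a pose out of reach is approached as far as the arm can. A call with a gripper value outside its range is refused whole. "grip" is the opening, from -1 (shut) to 1 (fully open), set as the call begins (left out, the last holds). The fingers move at their own pace and stop on an object; "force" is the grip in N (left out, the last holds). Time passes only in rows, so rows that repeat a pose let the fingers close. It gives the time, the measured TCP pose, the force, the opening and the grip force at its end, in the units of the state.
- manip.get_obs(): the state, without advancing time (a new reading comes with each control period).
- imaging.camera(name): name is "scene" or "top" or "wrist"; returns a dict with "frame" (480x640x3 uint8, red, green, blue), "intrinsics" (3x3 intrinsics, pixels), "k1" (the pictures are not rectified: a ray, as slopes to the right and down, at radius r is drawn at 1 + k1 r^2 times it, then the intrinsics apply), "R" (3x3) and "t" (3): a world point X has camera coordinates R X + t. Camera axes: x right, y down, z forward; pixel columns grow to the right and rows downward; lengths in m; the calibration is good to about 2 mm. A picture is of the moment at which its call begins. There is no depth.
- job.job_done(): hands the job in; it is judged then, once.
The state is a dict: "time_s": time; "q": joint angles; "joint_vel": joint speeds; "joint_torque": joint torques, N m; "position": TCP position; "tcp_rot": TCP orientation; "force": force on the tool from outside, world axes, zero at the start; "torque": the same for the moment, N m; "finger_gap": opening from 0.0 (shut) to 1.0 (fully open); "gripper_force": force on a finger pad.
Only numpy, scipy, OpenCV 4.12 (cv2) and the standard library are available. Lean on these libraries where they do the work, as an engineer would, in place of code of your own. Each camera call takes 0.05 s, during which the arm holds its last target. There are 200 camera calls.

### The job

The steel check block has come loose inside one of the three closed grey cases: going along the tray from left to right, take out each case in turn, shake or rock it lengthwise above the tray, lid up, to feel whether its block slides, and set it back fully down in its own nest before taking the next. Then take out the one that rattles, carry it level, and hold it out over the middle of the blue log notebook, 10 cm or more above it, for the colleague in the chair; finish while still holding it there, with the two sound cases in their nests and the other things on the table left where they were.

Things in the scene. Friction and masses are not known exactly. Their poses are not given: they have to be found in the camera images.
- case_left: one of three outwardly identical sealed grey plastic cases, 130 mm long (x), 52 wide (y), 46 high, 0.33 to 0.5 kg; straight sides to grip across y, black latch at the -x end, black hinge at the +x end, blank paper label on the lid. Origin: centre of the underside; z up. Stands in the left nest, its x along the tray's x
- case_middle: second of the three identical cases, see case_left; stands in the middle nest. In two of the three, a 250 g steel check block sits clamped in the middle; in one, any of them, it is loose inside (never visible) and slides lengthwise (x) 39 mm either side of the middle, with friction of about 0.1, knocking on the ends
- case_right: third of the three identical cases, see case_left; in the right nest. When a case with the loose block is thrown or rocked to one end, the block stays there once level: the moment about the gripper's closing line then differs by up to 0.19 N m between the two ends. With a clamped block it does not change
- tray: fixed white plastic storage tray, 170 mm (its x) by 300 mm (its y), 14 mm high, with three nests in a row along y, 94 mm apart; each nest is 136 x 58 mm (3 mm play round a case), 10 mm deep, its floor 4 mm above the table, its rim bevelled. Origin: centre of the underside
- nest_left (a point): centre of the floor of the tray's left nest (seen from the robot), 4 mm above the table; axes as the tray's. A seated case has its origin here
- nest_middle (a point): centre of the floor of the tray's middle nest (seen from the robot), 4 mm above the table; axes as the tray's. A seated case has its origin here
- nest_right (a point): centre of the floor of the tray's right nest (seen from the robot), 4 mm above the table; axes as the tray's. A seated case has its origin here
- notebook: closed blue log notebook lying flat near the table's right edge by the chair, 210 mm (its x) by 152 mm (its y), 14 mm thick, a pen lying on it (11 mm high). Fixed to the table. Origin: centre of the underside
- pen: blue pen, 142 mm long, 11 mm thick, lying on the notebook, a bystander
- cup: empty clear plastic cup, 64 mm wide, 72 mm high, a bystander near the right front of the table
- dropper_a: small white dropper bottle with blue cap, 24 mm wide, 56 mm high, a bystander
- dropper_b: small white dropper bottle with white cap, 24 mm wide, 59 mm high, a bystander
- timer: bench timer, 62 x 66 x 17 mm, a bystander left behind the tray, by the analyser
- usb_stick: black USB stick, 19 x 54 x 10 mm, a bystander between tray and analyser

How it is judged:
On the way, in this order (a step that is already met when the one before it is completed fails the run):
1. the left case is held clear of the tray and shaken or rocked, hard enough to send a loose block off the middle, the other two standing in their nests (z of case_left in the frame of nest_left above 0.02 m and contact force between the fingers and case_left above 0.5 N and ((horizontal distance between case_left and nest_left above 0.012 m and linear speed of case_left above 0.1 m/s) or (angle between case_left's own z axis and vertical above 0.1 rad and angular speed of case_left above 0.25 rad/s)) and (distance between block_g and case_left above 0.065 m or x of block_g in the frame of case_left above 0.02 m or x of block_g in the frame of case_left below -0.02 m) and distance between case_middle and nest_middle below 0.008 m and angle between each of case_middle, case_right's own z axis and vertical below 0.04 rad and distance between case_right and nest_right below 0.008 m), for 0.04 s.
2. the middle case is held clear of the tray and shaken or rocked, hard enough to send a loose block off the middle, the other two standing in their nests (z of case_middle in the frame of nest_middle above 0.02 m and contact force between the fingers and case_middle above 0.5 N and ((horizontal distance between case_middle and nest_middle above 0.012 m and linear speed of case_middle above 0.1 m/s) or (angle between case_middle's own z axis and vertical above 0.1 rad and angular speed of case_middle above 0.25 rad/s)) and (distance between block_g and case_middle above 0.065 m or x of block_g in the frame of case_middle above 0.02 m or x of block_g in the frame of case_middle below -0.02 m) and distance between case_left and nest_left below 0.008 m and angle between each of case_left, case_right's own z axis and vertical below 0.04 rad and distance between case_right and nest_right below 0.008 m), for 0.04 s.
3. the right case is held clear of the tray and shaken or rocked, hard enough to send a loose block off the middle, the other two standing in their nests (z of case_right in the frame of nest_right above 0.02 m and contact force between the fingers and case_right above 0.5 N and ((horizontal distance between case_right and nest_right above 0.012 m and linear speed of case_right above 0.1 m/s) or (angle between case_right's own z axis and vertical above 0.1 rad and angular speed of case_right above 0.25 rad/s)) and (distance between block_g and case_right above 0.065 m or x of block_g in the frame of case_right above 0.02 m or x of block_g in the frame of case_right below -0.02 m) and distance between case_left and nest_left below 0.008 m and angle between each of case_left, case_middle's own z axis and vertical below 0.04 rad and distance between case_middle and nest_middle below 0.008 m), for 0.04 s.
At the end, for the whole second after the job is handed in: Rattling case held by the fingers, still, underside 0.11 to 0.35 m above the table, within 60 mm of the notebook centre in plan, within 0.2 rad of level, touching neither notebook nor tray; both other cases seated in their own nests (within 8 mm and 0.04 rad) (((distance between block_g and case_left below 0.065 m and height (world z) of case_left between 0.11 and 0.35 m and horizontal distance between case_left and notebook below 0.06 m and angle between case_left's own z axis and vertical below 0.2 rad and linear speed of case_left below 0.03 m/s and contact force between the fingers and case_left above 1 N and contact force between case_left and notebook below 0.1 N and contact force between case_left and tray below 0.1 N and (distance between case_middle and nest_middle below 0.008 m and angle between case_middle's own z axis and vertical below 0.04 rad) and (distance between case_right and nest_right below 0.008 m and angle between case_right's own z axis and vertical below 0.04 rad)) or (distance between block_g and case_middle below 0.065 m and height (world z) of case_middle between 0.11 and 0.35 m and horizontal distance between case_middle and notebook below 0.06 m and angle between case_middle's own z axis and vertical below 0.2 rad and linear speed of case_middle below 0.03 m/s and contact force between the fingers and case_middle above 1 N and contact force between case_middle and notebook below 0.1 N and contact force between case_middle and tray below 0.1 N and (distance between case_left and nest_left below 0.008 m and angle between case_left's own z axis and vertical below 0.04 rad) and (distance between case_right and nest_right below 0.008 m and angle between case_right's own z axis and vertical below 0.04 rad)) or (distance between block_g and case_right below 0.065 m and height (world z) of case_right between 0.11 and 0.35 m and horizontal distance between case_right and notebook below 0.06 m and angle between case_right's own z axis and vertical below 0.2 rad and linear speed of case_right below 0.03 m/s and contact force between the fingers and case_right above 1 N and contact force between case_right and notebook below 0.1 N and contact force between case_right and tray below 0.1 N and (distance between case_left and nest_left below 0.008 m and angle between case_left's own z axis and vertical below 0.04 rad) and (distance between case_middle and nest_middle below 0.008 m and angle between case_middle's own z axis and vertical below 0.04 rad)))); the arm keeps its last pose, push and grip.
It fails at once if a case more than 0.15 m from its nest is tilted by more than 0.3 rad (not carried level) ((horizontal distance between case_left and nest_left above 0.15 m and angle between case_left's own z axis and vertical above 0.3 rad) or (horizontal distance between case_middle and nest_middle above 0.15 m and angle between case_middle's own z axis and vertical above 0.3 rad) or (horizontal distance between case_right and nest_right above 0.15 m and angle between case_right's own z axis and vertical above 0.3 rad)).
It fails at once if a case is tipped more than 0.7 rad (40 degrees) from lid-up (angle between any of case_left, case_middle, case_right's own z axis and vertical above 0.7 rad).
It fails at once if a bystander (cup, dropper bottle, timer, USB stick, pen) is moved more than 20 mm (distance of any of cup, dropper_a, dropper_b, timer, usb_stick, pen from where it was at the start of the episode above 0.02 m).
It also fails if it takes over 72 s, if anything falls off the work surface, if the arm or the gripper's body presses on something with over 40 N, if the wrist force passes 120 N, or if a joint passes its speed limit or range.

## Working session

There is one attempt and no reset: what is moved stays moved. The work goes in short steps, Python scripts to look and compute and a tool call to move; the robot and the scene stay as the last step left them, time stands still between calls to the robot, and variables do not carry over. Pictures are saved under pics/ and viewed, at most 10 in all, crops included, and the job is handed in when it is done.

Besides the shell and the picture viewer there is one more tool, called after ">>>" as name([rows], argument=value, ...), one row to a line, values as JSON. send_rows: Moves the arm, as the interface text tells. Its arguments: {"type":"object","properties":{"plan":{"type":"array"},"grip":{"type":"number"},"force":{"type":"number"}},"required":["plan"]}

```bash
mkdir -p pics; cat > h.py <<'E'
import numpy as np, cv2
from station import manip, imaging, job
def snap(name,fn=None):
    c=imaging.camera(name)
    if fn: cv2.imwrite('pics/'+fn,c['frame'][:,:,::-1])
    return c
def world(c,uv,z):
    K=np.array(c['intrinsics']);uv=np.atleast_2d(np.array(uv,float))
    d=cv2.undistortPoints(uv[:,None],K,np.array([c['k1'],0,0,0.]),criteria=(3,50,1e-10)) if False else cv2.undistortPoints(uv[:,None],K,np.array([c['k1'],0,0,0.]))
    d=np.c_[d[:,0],np.ones(len(uv))]
    R=np.array(c['R']);t=np.array(c['t']);o=-R.T@t;w=d@R
    return o+w*((z-o[2])/w[:,2])[:,None]
E
python3 - <<'E'
from h import *
c=snap('top','top.png');snap('scene','scene.png')
o=manip.get_obs();print(o,manip.tip_extent)
print(c['intrinsics'],c['k1'],-np.array(c['R']).T@c['t'],c['R'])
E
```

```text
{'time_s': 0.1, 'q': array([ 1.07499543,  0.46825475, -0.01157928,  1.60353429,  0.00599373,
        1.07143832, -0.05630602]), 'joint_vel': array([-0.00055466, -0.0001479 , -0.0002672 , -0.00367198, -0.00093271,
        0.00020761,  0.00080289]), 'joint_torque': array([ 1.44719026e-03, -5.21652818e+01, -1.23996637e-02, -2.44365531e+01,
       -5.68010670e-02,  1.41085478e-02,  6.02399973e-05]), 'position': array([ 0.28407513, -0.58407843,  0.23575674]), 'tcp_rot': array([[ 8.99266561e-01,  4.37400275e-01, -8.07107870e-04],
       [ 4.37401003e-01, -8.99265507e-01,  1.38214008e-03],
       [-1.21255815e-04, -1.59594215e-03, -9.99998719e-01]]), 'force': array([ 0.44657794, -0.34943409,  0.76597307]), 'torque': array([ 0.0133491 ,  0.00290045, -0.02180432]), 'gripper_force': 0.0, 'finger_gap': 1.001498059464513} 0.022
[[491.3954565    0.         321.75935304]
 [  0.         491.3954565  235.57777379]
 [  0.           0.           1.        ]] -0.013904808704066282 [ 0.34639477 -0.01709755  1.26120792] [[-0.01757531 -0.99979571  0.00998277]
 [-0.99472375  0.0164751  -0.1012582 ]
 [ 0.10107304 -0.01170974 -0.99481009]]
```

View pics/top.png

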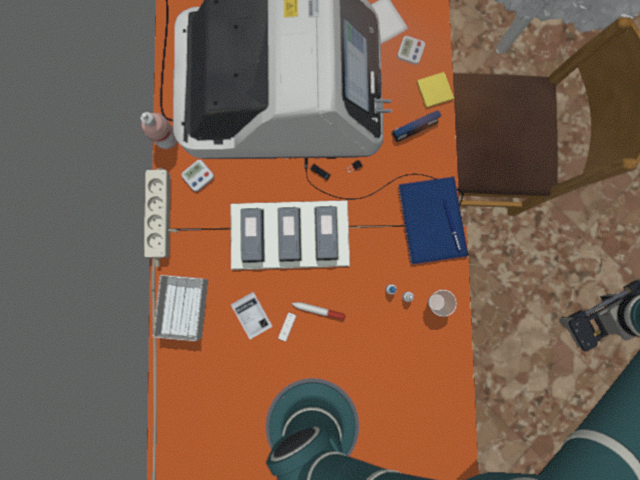

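View pics/scene.png

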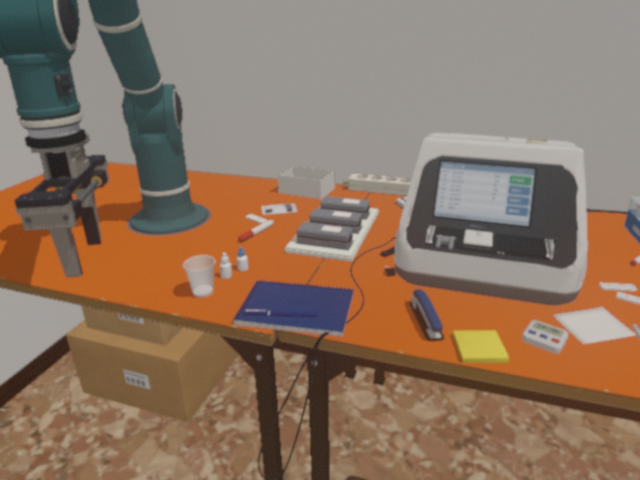

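The top view shows the tray at about (231–350, 202–269), three cases at columns 252, 289 and 326, and the blue notebook around (433, 220). The cup is at (442, 303), the droppers at (391, 290) and (408, 297), the timer at (198, 175) and the USB stick at (319, 172). The scene view shows the same layout, with the tray clear of the analyser.

```bash
cat > m.py <<'E'
from h import *
c=snap('top');f=c['frame'].astype(int)
def rect(mask,z,nm):
    cs,_=cv2.findContours(mask.astype(np.uint8),cv2.RETR_EXTERNAL,cv2.CHAIN_APPROX_NONE)
    k=max(cs,key=cv2.contourArea)
    w=world(c,k[:,0].astype(float),z)
    r=cv2.minAreaRect((w[:,:2]*1000).astype(np.float32));print(nm,r)
roi=np.zeros(f.shape[:2],bool);roi[190:280,220:360]=1
hsv=cv2.cvtColor(c['frame'],cv2.COLOR_RGB2HSV)
mn=f.min(2)
cases=roi&(hsv[:,:,1]<90)&(f.max(2)<135)
m=roi&(hsv[:,:,1]<110)
m=cv2.morphologyEx(m.astype(np.uint8),cv2.MORPH_OPEN,np.ones((5,5)))
rect(m,.014,'tray')
for n,a,b in(('L',236,270),('M',274,307),('R',310,343)):
    q=np.zeros_like(roi);q[203:266,a:b]=1
    k=cv2.morphologyEx((q&(f.max(2)<140)).astype(np.uint8),cv2.MORPH_OPEN,np.ones((3,3)))
    rect(k,.05,n)
q=np.zeros_like(roi);q[165:275,390:480]=1
k=cv2.morphologyEx((q&(f[:,:,2]>f[:,:,0]+15)).astype(np.uint8),cv2.MORPH_OPEN,np.ones((5,5)))
rect(k,.014,'nb')
for n,p,z in(('cup',(442,303),.05),('da',(391,290),.05),('db',(408,297),.05),('usb',(319,172),.01),('timer',(198,175),.01),('analyserfront',(280,155),.05)): print(n,world(c,p,z).round(3))
im=cv2.resize(c['frame'][180:290,220:480],None,fx=3,fy=3,interpolation=cv2.INTER_CUBIC)
cv2.imwrite('pics/crop.png',im[:,:,::-1])
E
python3 m.py
```

```text
tray ((477.6488342285156, 50.893516540527344), (171.9375457763672, 302.7730712890625), 0.6535094380378723)
L ((473.1974182128906, 140.90969848632812), (136.89988708496094, 56.54787826538086), 1.0044561624526978)
M ((474.2911071777344, 49.086082458496094), (136.84429931640625, 55.345863342285156), 0.7835352420806885)
R ((474.8558654785156, -41.97826385498047), (54.562644958496094, 137.10719299316406), 89.07322692871094)
nb ((510.067138671875, -317.2823486328125), (207.06651306152344, 145.85638427734375), 7.63599967956543)
cup [[ 0.298 -0.323  0.05 ]]
da [[ 0.332 -0.199  0.05 ]]
db [[ 0.315 -0.24   0.05 ]]
usb [[ 0.639 -0.028  0.01 ]]
timer [[0.636 0.286 0.01 ]]
analyserfront [[0.675 0.07  0.05 ]]
```

View pics/crop.png

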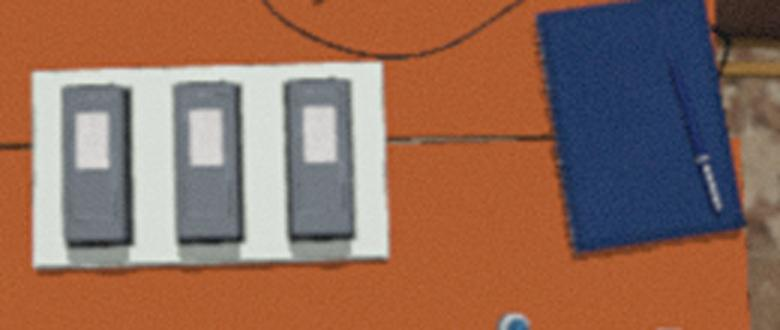

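```bash
cat >> h.py <<'E'
from scipy.spatial.transform import Rotation as Ro
def go(x,y,z,yaw=0.8):
    o=manip.get_obs();R=o['tcp_rot'];a=np.radians(yaw)
    T=np.array([[np.cos(a),np.sin(a),0],[np.sin(a),-np.cos(a),0],[0,0,-1]])
    d=R.T@(np.array([x,y,z])-o['position'])*100
    w=Ro.from_matrix(R.T@T).as_rotvec(degrees=True)
    print('pos',o['position'].round(4),'t',o['time_s'],'go',d.round(2),'w',w.round(2))
E
python3 -c "
from h import *
go(.4766,.145,.15)"
```

```text
pos [ 0.2841 -0.5842  0.2359] t 0.15 go [ 49.2  -57.14   8.66] w [-7.000e-02  2.000e-02  2.514e+01]
```

>>> send_rows([
  {"x": 24.6, "y": -28.6, "wz": 12.5},
  {"x": 24.6, "y": -28.6, "wz": 12.5},
  {"x": 24.6, "y": -28.6, "wz": 12.5},
  {"x": 24.6, "y": -28.6, "wz": 12.5},
  {"x": 24.6, "y": -28.6, "wz": 12.5},
  {"x": 24.6, "y": -28.6, "wz": 12.5},
  {"x": 24.6, "y": -28.6, "wz": 12.5},
  {"x": 49.2, "y": -57.1, "wz": 25.1},
  {"x": 49.2, "y": -57.1, "wz": 25.1},
  {"x": 49.2, "y": -57.1, "wz": 25.1},
  {"x": 49.2, "y": -57.1, "wz": 25.1},
  {"x": 49.2, "y": -57.1, "wz": 25.1},
  {"x": 49.2, "y": -57.1, "wz": 25.1},
  {"x": 49.2, "y": -57.1, "wz": 25.1},
  {"x": 49.2, "y": -57.1, "wz": 25.1},
  {"x": 49.2, "y": -57.1, "wz": 25.1},
  {"x": 49.2, "y": -57.1, "z": 4, "wz": 25.1},
  {"x": 49.2, "y": -57.1, "z": 8.6, "wz": 25.1},
  {"x": 49.2, "y": -57.1, "z": 8.6, "wz": 25.1},
  {"x": 49.2, "y": -57.1, "z": 8.6, "wz": 25.1},
], grip=0.56)

```text
invalid input
```

```bash
python3 -c "
from h import *
go(.4766,.145,.043)
c=snap('wrist','w1.png');print(-np.array(c['R']).T@c['t'])
R=np.array(c['R']);t=np.array(c['t'])
for p in [(.4766+.065,.145+.026,.05),(.4766+.065,.145-.026,.05),(.4766-.065,.145-.026,.05),(.4766-.065,.145+.026,.05)]:
  q=R@np.array(p)+t; print(np.array(c['intrinsics'])@(q/q[2]))
"
```

```text
pos [ 0.2841 -0.5842  0.2359] t 0.15 go [ 49.21 -57.12  19.36] w [-7.000e-02  2.000e-02  2.514e+01]
[ 0.34559542 -0.55522296  0.38421591]
[-734.02235775 -795.08742255    1.        ]
[-621.81074696 -728.02106883    1.        ]
[-599.86526821 -430.28592274    1.        ]
[-697.85108976 -482.20139327    1.        ]
```

View pics/w1.png

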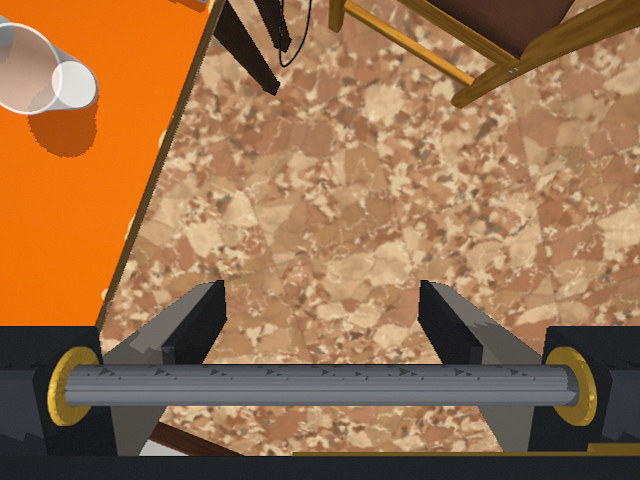

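The move was refused, so the wrist picture still shows the start pose: floor, chair, and the cup at the upper left (40, 80). I'll resend it with every field filled in.

>>> send_rows([
  {"x": 24.6, "y": -28.6, "z": 0, "wx": 0, "wy": 0, "wz": 12.5},
  {"x": 24.6, "y": -28.6, "z": 0, "wx": 0, "wy": 0, "wz": 12.5},
], grip=0.56, force=50)

```text
time_s: 0.37
position: [0.3041, -0.5045, 0.2355]
tcp_rot: [[0.975, 0.222, -0.001], [0.222, -0.975, 0.0], [-0.001, -0.001, -1.0]]
force: [1.2, 0.8, 0.1]
finger_gap: 0.876
gripper_force: 0.0
```

```bash
python3 -c "
from h import *
go(.4766,.145,.15)"
```

```text
pos [ 0.3041 -0.5045  0.2355] t 0.3667 go [ 31.27 -59.48   8.56] w [-0.02  0.05 12.05]
```

>>> send_rows([
  {"x": 31, "y": -59, "z": 0, "wx": 0, "wy": 0, "wz": 12},
  {"x": 31, "y": -59, "z": 0, "wx": 0, "wy": 0, "wz": 12},
  {"x": 31, "y": -59, "z": 0, "wx": 0, "wy": 0, "wz": 12},
  {"x": 31, "y": -59, "z": 0, "wx": 0, "wy": 0, "wz": 12},
  {"x": 31, "y": -59, "z": 0, "wx": 0, "wy": 0, "wz": 12},
  {"x": 31, "y": -59, "z": 0, "wx": 0, "wy": 0, "wz": 12},
  {"x": 31, "y": -59, "z": 0, "wx": 0, "wy": 0, "wz": 12},
  {"x": 31, "y": -59, "z": 0, "wx": 0, "wy": 0, "wz": 12},
  {"x": 31, "y": -59, "z": 0, "wx": 0, "wy": 0, "wz": 12},
  {"x": 31, "y": -59, "z": 0, "wx": 0, "wy": 0, "wz": 12},
  {"x": 31, "y": -59, "z": 0, "wx": 0, "wy": 0, "wz": 12},
  {"x": 31, "y": -59, "z": 0, "wx": 0, "wy": 0, "wz": 12},
  {"x": 31, "y": -59, "z": 0, "wx": 0, "wy": 0, "wz": 12},
  {"x": 31, "y": -59, "z": 0, "wx": 0, "wy": 0, "wz": 12},
  {"x": 31, "y": -59, "z": 0, "wx": 0, "wy": 0, "wz": 12},
  {"x": 31, "y": -59, "z": 0, "wx": 0, "wy": 0, "wz": 12},
  {"x": 31, "y": -59, "z": 3, "wx": 0, "wy": 0, "wz": 12},
  {"x": 31, "y": -59, "z": 6, "wx": 0, "wy": 0, "wz": 12},
  {"x": 31, "y": -59, "z": 8, "wx": 0, "wy": 0, "wz": 12},
  {"x": 31, "y": -59, "z": 8, "wx": 0, "wy": 0, "wz": 12},
])

```text
time_s: 2.03
position: [0.4671, 0.1412, 0.1528]
tcp_rot: [[1.0, 0.026, -0.008], [0.026, -1.0, -0.002], [-0.008, 0.002, -1.0]]
force: [-0.9, -1.3, 0.7]
finger_gap: 0.783
gripper_force: 0.0
```

```bash
cat > w.py <<'E'
from h import *
import sys
go(*map(float,sys.argv[2:5]))
c=snap('wrist',sys.argv[1])
R=np.array(c['R']);t=np.array(c['t']);x,y=map(float,sys.argv[2:4])
a=np.radians(.8)
P=np.array([(x+i*np.cos(a)-j*np.sin(a),y+i*np.sin(a)+j*np.cos(a),.05) for i,j in [(.065,.026),(.065,-.026),(-.065,-.026),(-.065,.026)]])
q=cv2.projectPoints(P,cv2.Rodrigues(R)[0],t,np.array(c['intrinsics']),np.array([c['k1'],0,0,0.]))[0][:,0]
im=cv2.polylines(c['frame'][:,:,::-1].copy(),[q.round().astype(int)],True,(0,255,0),1)
cv2.imwrite('pics/'+sys.argv[1],im)
E
python3 w.py w2.png .4766 .145 .043
```

```text
pos [0.4671 0.1412 0.1528] t 2.0333 go [ 1.05 -0.37 10.97] w [0.1  0.45 0.69]
```

View pics/w2.png

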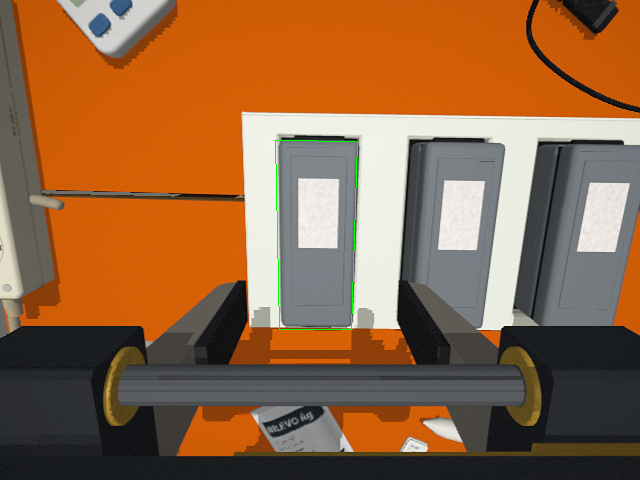

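The projected outline sits on the left case to within about 2 mm: outline columns 275–358, case columns 280–357. Next I descend and grip.

>>> send_rows([
  {"x": 1, "y": -0.3, "z": 0, "wx": 0, "wy": 0.4, "wz": 0.7},
  {"x": 1, "y": -0.3, "z": 2.5, "wx": 0, "wy": 0.4, "wz": 0.7},
  {"x": 1, "y": -0.3, "z": 5, "wx": 0, "wy": 0.4, "wz": 0.7},
  {"x": 1, "y": -0.3, "z": 7, "wx": 0, "wy": 0.4, "wz": 0.7},
  {"x": 1, "y": -0.3, "z": 9, "wx": 0, "wy": 0.4, "wz": 0.7},
  {"x": 1, "y": -0.3, "z": 10, "wx": 0, "wy": 0.4, "wz": 0.7},
  {"x": 1, "y": -0.3, "z": 11, "wx": 0, "wy": 0.4, "wz": 0.7},
  {"x": 1, "y": -0.3, "z": 11, "wx": 0, "wy": 0.4, "wz": 0.7},
  {"x": 1, "y": -0.3, "z": 11, "wx": 0, "wy": 0.4, "wz": 0.7},
])

```text
time_s: 2.83
position: [0.4807, 0.1455, 0.0473]
tcp_rot: [[1.0, 0.013, 0.008], [0.013, -1.0, 0.0], [0.008, -0.0, -1.0]]
force: [-0.0, 0.0, 0.3]
finger_gap: 0.779
gripper_force: 0.0
```

```bash
python3 -c "
from h import *
go(.4766,.1445,.043);o=manip.get_obs();print(o['force'],o['torque'],o['finger_gap'])"
```

```text
pos [0.4807 0.1455 0.0473] t 2.8333 go [-0.41  0.09  0.42] w [-0.02 -0.47 -0.07]
[-0.02916991  0.02990664  0.28036109] [0.04329646 0.04494442 0.07253004] 0.7794473199834573
```

>>> send_rows([
  {"x": -0.4, "y": 0.1, "z": 0.4, "wx": 0, "wy": -0.4, "wz": 0},
  {"x": -0.4, "y": 0.1, "z": 0.4, "wx": 0, "wy": -0.4, "wz": 0},
  {"x": -0.4, "y": 0.1, "z": 0.4, "wx": 0, "wy": -0.4, "wz": 0},
])

```text
time_s: 3.08
position: [0.4761, 0.1441, 0.0431]
tcp_rot: [[1.0, 0.013, 0.001], [0.013, -1.0, 0.0], [0.001, -0.0, -1.0]]
force: [-0.7, 0.4, -0.4]
finger_gap: 0.775
gripper_force: 0.0
```

>>> send_rows([
  {"x": 0, "y": 0, "z": 0, "wx": 0, "wy": 0, "wz": 0},
  {"x": 0, "y": 0, "z": 0, "wx": 0, "wy": 0, "wz": 0},
  {"x": 0, "y": 0, "z": 0, "wx": 0, "wy": 0, "wz": 0},
  {"x": 0, "y": 0, "z": 0, "wx": 0, "wy": 0, "wz": 0},
  {"x": 0, "y": 0, "z": 0, "wx": 0, "wy": 0, "wz": 0},
  {"x": 0, "y": 0, "z": 0, "wx": 0, "wy": 0, "wz": 0},
], grip=-0.2, force=50)

```text
time_s: 3.58
position: [0.4761, 0.1442, 0.0428]
tcp_rot: [[1.0, 0.013, 0.0], [0.013, -1.0, -0.0], [0.0, 0.0, -1.0]]
force: [-0.2, 0.2, 3.4]
finger_gap: 0.562
gripper_force: 50.0
```

>>> send_rows([
  {"x": 0, "y": 0, "z": -2, "wx": 0, "wy": 0, "wz": 0},
  {"x": 0, "y": 0, "z": -5, "wx": 0, "wy": 0, "wz": 0},
  {"x": 0, "y": 0, "z": -8, "wx": 0, "wy": 0, "wz": 0},
  {"x": 0, "y": 0, "z": -9, "wx": 0, "wy": 0, "wz": 0},
  {"x": 0, "y": 0, "z": -9, "wx": 0, "wy": 6, "wz": 0},
  {"x": 0, "y": 0, "z": -9, "wx": 0, "wy": 12, "wz": 0},
  {"x": 0, "y": 0, "z": -9, "wx": 0, "wy": 16, "wz": 0},
  {"x": 0, "y": 0, "z": -9, "wx": 0, "wy": 16, "wz": 0},
  {"x": 0, "y": 0, "z": -9, "wx": 0, "wy": 16, "wz": 0},
  {"x": 0, "y": 0, "z": -9, "wx": 0, "wy": 16, "wz": 0},
  {"x": 0, "y": 0, "z": -9, "wx": 0, "wy": 16, "wz": 0},
  {"x": 0, "y": 0, "z": -9, "wx": 0, "wy": 11, "wz": 0},
  {"x": 0, "y": 0, "z": -9, "wx": 0, "wy": 5, "wz": 0},
  {"x": 0, "y": 0, "z": -9, "wx": 0, "wy": 0, "wz": 0},
  {"x": 0, "y": 0, "z": -9, "wx": 0, "wy": 0, "wz": 0},
  {"x": 0, "y": 0, "z": -9, "wx": 0, "wy": 0, "wz": 0},
  {"x": 0, "y": 0, "z": -9, "wx": 0, "wy": 0, "wz": 0},
  {"x": 0, "y": 0, "z": -9, "wx": 0, "wy": 0, "wz": 0},
  {"x": 0, "y": 0, "z": -9, "wx": 0, "wy": 0, "wz": 0},
  {"x": 0, "y": 0, "z": -9, "wx": 0, "wy": 0, "wz": 0},
])

```text
time_s: 5.25
position: [0.4753, 0.1443, 0.1326]
tcp_rot: [[1.0, 0.014, 0.001], [0.014, -1.0, -0.0], [0.001, 0.0, -1.0]]
force: [0.6, 0.4, -3.2]
finger_gap: 0.562
gripper_force: 50.0
```

```bash
cat > r.py <<'E'
from h import *
o=manip.get_obs();print(o['time_s'],o['position'].round(4),o['tcp_rot'][0].round(4),o['force'].round(2),o['torque'].round(4),o['joint_torque'].round(3),o['finger_gap'])
E
python3 r.py
```

```text
5.25 [0.4753 0.1443 0.1326] [9.999e-01 1.390e-02 5.000e-04] [ 0.61  0.39 -3.24] [ 0.059   0.0164 -0.0121] [ 8.6000e-02 -4.1708e+01 -3.9510e+00 -1.9683e+01  3.7000e-02 -7.8000e-02
 -4.0000e-03] 0.5624999582406577
```

>>> send_rows([
  {"x": 0, "y": 0, "z": 0, "wx": 0, "wy": -6, "wz": 0},
  {"x": 0, "y": 0, "z": 0, "wx": 0, "wy": -12, "wz": 0},
  {"x": 0, "y": 0, "z": 0, "wx": 0, "wy": -16, "wz": 0},
  {"x": 0, "y": 0, "z": 0, "wx": 0, "wy": -16, "wz": 0},
  {"x": 0, "y": 0, "z": 0, "wx": 0, "wy": -16, "wz": 0},
  {"x": 0, "y": 0, "z": 0, "wx": 0, "wy": -16, "wz": 0},
  {"x": 0, "y": 0, "z": 0, "wx": 0, "wy": -16, "wz": 0},
  {"x": 0, "y": 0, "z": 0, "wx": 0, "wy": -16, "wz": 0},
  {"x": 0, "y": 0, "z": 0, "wx": 0, "wy": -11, "wz": 0},
  {"x": 0, "y": 0, "z": 0, "wx": 0, "wy": -5, "wz": 0},
  {"x": 0, "y": 0, "z": 0, "wx": 0, "wy": 0, "wz": 0},
  {"x": 0, "y": 0, "z": 0, "wx": 0, "wy": 0, "wz": 0},
  {"x": 0, "y": 0, "z": 0, "wx": 0, "wy": 0, "wz": 0},
  {"x": 0, "y": 0, "z": 0, "wx": 0, "wy": 0, "wz": 0},
  {"x": 0, "y": 0, "z": 0, "wx": 0, "wy": 0, "wz": 0},
  {"x": 0, "y": 0, "z": 0, "wx": 0, "wy": 0, "wz": 0},
  {"x": 0, "y": 0, "z": 0, "wx": 0, "wy": 0, "wz": 0},
])

```text
time_s: 6.67
position: [0.4764, 0.1441, 0.1322]
tcp_rot: [[1.0, 0.012, -0.001], [0.012, -1.0, 0.0], [-0.001, -0.0, -1.0]]
force: [0.2, -0.3, -3.1]
finger_gap: 0.564
gripper_force: 50.0
```

```bash
python3 r.py; python3 w.py w3.png .4761 .1442 .043
```

```text
6.6667 [0.4764 0.1441 0.1322] [ 9.999e-01  1.210e-02 -9.000e-04] [ 0.17 -0.25 -3.07] [0.0477 0.0159 0.0022] [-2.0000e-02 -4.2164e+01 -4.0400e+00 -1.9834e+01  2.5000e-02 -7.0000e-02
  3.0000e-03] 0.563701909737538
pos [0.4764 0.1441 0.1322] t 6.6667 go [-0.02 -0.01  8.92] w [-0.01  0.05 -0.1 ]
```

View pics/w3.png

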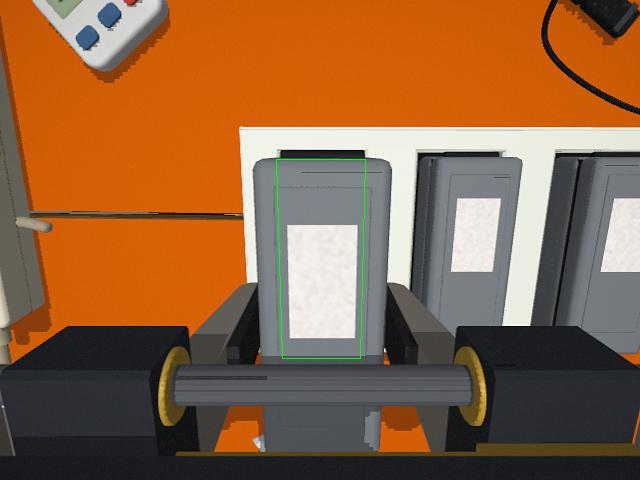

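Lifted and level: the left case hangs straight in the pads (columns 255–390). Its moment about y is the same after both tilts (0.016 and 0.016 N m), so its block is clamped. I set it back.

>>> send_rows([
  {"x": 0, "y": 0, "z": 3, "wx": 0, "wy": 0, "wz": 0},
  {"x": 0, "y": 0, "z": 5.5, "wx": 0, "wy": 0, "wz": 0},
  {"x": 0, "y": 0, "z": 7, "wx": 0, "wy": 0, "wz": 0},
  {"x": 0, "y": 0, "z": 7.8, "wx": 0, "wy": 0, "wz": 0},
  {"x": 0, "y": 0, "z": 8.3, "wx": 0, "wy": 0, "wz": 0},
  {"x": 0, "y": 0, "z": 8.7, "wx": 0, "wy": 0, "wz": 0},
  {"x": 0, "y": 0, "z": 9, "wx": 0, "wy": 0, "wz": 0},
  {"x": 0, "y": 0, "z": 9, "wx": 0, "wy": 0, "wz": 0},
  {"x": 0, "y": 0, "z": 9, "wx": 0, "wy": 0, "wz": 0},
  {"x": 0, "y": 0, "z": 9, "wx": 0, "wy": 0, "wz": 0},
])

```text
time_s: 7.55
position: [0.4763, 0.1442, 0.0431]
tcp_rot: [[1.0, 0.013, 0.001], [0.013, -1.0, 0.0], [0.001, -0.0, -1.0]]
force: [-0.4, 0.4, -3.3]
finger_gap: 0.563
gripper_force: 50.0
```

```bash
python3 r.py
```

```text
7.55 [0.4763 0.1442 0.0431] [0.9999 0.0129 0.0011] [-0.37  0.42 -3.31] [ 0.0546  0.0215 -0.0265] [-3.5000e-02 -4.6446e+01 -4.3450e+00 -1.5153e+01  2.8000e-02 -8.0000e-02
  0.0000e+00] 0.5628101252599358
```

>>> send_rows([
  {"x": 0, "y": 0, "z": 0.1, "wx": 0, "wy": 0, "wz": 0},
  {"x": 0, "y": 0, "z": 0.2, "wx": 0, "wy": 0, "wz": 0},
  {"x": 0, "y": 0, "z": 0.2, "wx": 0, "wy": 0, "wz": 0},
])

```text
time_s: 7.8
position: [0.4764, 0.1443, 0.0427]
tcp_rot: [[1.0, 0.013, 0.001], [0.013, -1.0, -0.001], [0.001, 0.001, -1.0]]
force: [-5.4, -2.1, 18.1]
finger_gap: 0.563
gripper_force: 50.0
```

>>> send_rows([
  {"x": 0, "y": 0, "z": 0, "wx": 0, "wy": 0, "wz": 0},
  {"x": 0, "y": 0, "z": 0, "wx": 0, "wy": 0, "wz": 0},
  {"x": 0, "y": 0, "z": 0, "wx": 0, "wy": 0, "wz": 0},
  {"x": 0, "y": 0, "z": 0, "wx": 0, "wy": 0, "wz": 0},
  {"x": 0, "y": 0, "z": -2, "wx": 0, "wy": 0, "wz": 0},
  {"x": 0, "y": 0, "z": -5, "wx": 0, "wy": 0, "wz": 0},
  {"x": 0, "y": 0, "z": -8, "wx": 0, "wy": 0, "wz": 0},
  {"x": 0, "y": 0, "z": -8, "wx": 0, "wy": 0, "wz": 0},
  {"x": 0.1, "y": 3, "z": -8, "wx": 0, "wy": 0, "wz": 0},
  {"x": 0.1, "y": 6, "z": -8, "wx": 0, "wy": 0, "wz": 0},
  {"x": 0.1, "y": 9.4, "z": -8, "wx": 0, "wy": 0, "wz": 0},
  {"x": 0.1, "y": 9.4, "z": -8, "wx": 0, "wy": 0, "wz": 0},
  {"x": 0.1, "y": 9.4, "z": -8, "wx": 0, "wy": 0, "wz": 0},
  {"x": 0.1, "y": 9.4, "z": -8, "wx": 0, "wy": 0, "wz": 0},
], grip=0.56)

```text
time_s: 8.97
position: [0.4781, 0.0507, 0.1203]
tcp_rot: [[1.0, 0.013, -0.0], [0.013, -1.0, 0.001], [-0.0, -0.001, -1.0]]
force: [-0.1, 0.7, 0.6]
finger_gap: 0.784
gripper_force: 0.0
```

```bash
python3 w.py w4.png .4775 .0505 .043; python3 m.py
```

```text
pos [0.4781 0.0507 0.1203] t 8.9667 go [-0.06  0.02  7.73] w [-0.03  0.01 -0.06]
tray ((492.68359375, -27.546287536621094), (200.5440673828125, 145.47512817382812), 0.7103215456008911)
L ((476.58331298828125, 136.47142028808594), (74.53693389892578, 154.9824676513672), 89.6186294555664)
M ((475.16436767578125, 47.480712890625), (79.74533081054688, 154.615478515625), 89.18058013916016)
R ((470.00909423828125, -35.647796630859375), (66.83273315429688, 146.9731903076172), 89.13154602050781)
nb ((510.1390380859375, -317.48370361328125), (207.38388061523438, 145.89471435546875), 7.081546783447266)
cup [[ 0.298 -0.323  0.05 ]]
da [[ 0.332 -0.199  0.05 ]]
db [[ 0.315 -0.24   0.05 ]]
usb [[ 0.639 -0.028  0.01 ]]
timer [[0.636 0.286 0.01 ]]
analyserfront [[0.675 0.07  0.05 ]]
```

View pics/w4.png

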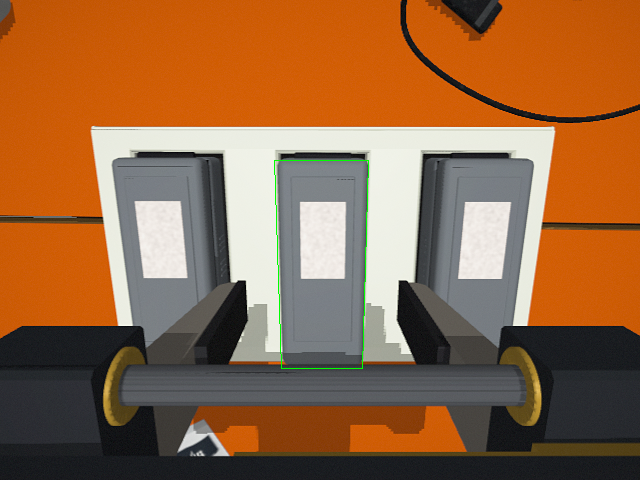

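The left case (112–228) looks seated and mirrors the untouched right one (418–533). The middle case is on its outline (278–366). I grip the middle case.

>>> send_rows([
  {"x": -0.1, "y": 0, "z": 2.5, "wx": 0, "wy": 0, "wz": 0},
  {"x": -0.1, "y": 0, "z": 5, "wx": 0, "wy": 0, "wz": 0},
  {"x": -0.1, "y": 0, "z": 6.8, "wx": 0, "wy": 0, "wz": 0},
  {"x": -0.1, "y": 0, "z": 7.7, "wx": 0, "wy": 0, "wz": 0},
  {"x": -0.1, "y": 0, "z": 7.7, "wx": 0, "wy": 0, "wz": 0},
  {"x": -0.1, "y": 0, "z": 7.7, "wx": 0, "wy": 0, "wz": 0},
])

```text
time_s: 9.57
position: [0.4771, 0.0512, 0.0436]
tcp_rot: [[1.0, 0.015, -0.001], [0.015, -1.0, 0.0], [-0.001, -0.0, -1.0]]
force: [0.4, 0.3, 0.4]
finger_gap: 0.776
gripper_force: 0.0
```

>>> send_rows([
  {"x": 0, "y": 0, "z": 0, "wx": 0, "wy": 0, "wz": 0},
  {"x": 0, "y": 0, "z": 0, "wx": 0, "wy": 0, "wz": 0},
  {"x": 0, "y": 0, "z": 0, "wx": 0, "wy": 0, "wz": 0},
  {"x": 0, "y": 0, "z": 0, "wx": 0, "wy": 0, "wz": 0},
  {"x": 0, "y": 0, "z": 0, "wx": 0, "wy": 0, "wz": 0},
  {"x": 0, "y": 0, "z": 0, "wx": 0, "wy": 0, "wz": 0},
], grip=-0.2, force=50)

```text
time_s: 10.07
position: [0.4778, 0.0502, 0.0444]
tcp_rot: [[1.0, 0.013, 0.002], [0.013, -1.0, -0.0], [0.002, 0.0, -1.0]]
force: [-0.6, 0.2, 6.1]
finger_gap: 0.562
gripper_force: 50.0
```

>>> send_rows([
  {"x": 0, "y": 0, "z": -2, "wx": 0, "wy": 0, "wz": 0},
  {"x": 0, "y": 0, "z": -5, "wx": 0, "wy": 0, "wz": 0},
  {"x": 0, "y": 0, "z": -8, "wx": 0, "wy": 0, "wz": 0},
  {"x": 0, "y": 0, "z": -9, "wx": 0, "wy": 0, "wz": 0},
  {"x": 0, "y": 0, "z": -9, "wx": 0, "wy": 6, "wz": 0},
  {"x": 0, "y": 0, "z": -9, "wx": 0, "wy": 12, "wz": 0},
  {"x": 0, "y": 0, "z": -9, "wx": 0, "wy": 16, "wz": 0},
  {"x": 0, "y": 0, "z": -9, "wx": 0, "wy": 16, "wz": 0},
  {"x": 0, "y": 0, "z": -9, "wx": 0, "wy": 16, "wz": 0},
  {"x": 0, "y": 0, "z": -9, "wx": 0, "wy": 16, "wz": 0},
  {"x": 0, "y": 0, "z": -9, "wx": 0, "wy": 16, "wz": 0},
  {"x": 0, "y": 0, "z": -9, "wx": 0, "wy": 11, "wz": 0},
  {"x": 0, "y": 0, "z": -9, "wx": 0, "wy": 5, "wz": 0},
  {"x": 0, "y": 0, "z": -9, "wx": 0, "wy": 0, "wz": 0},
  {"x": 0, "y": 0, "z": -9, "wx": 0, "wy": 0, "wz": 0},
  {"x": 0, "y": 0, "z": -9, "wx": 0, "wy": 0, "wz": 0},
  {"x": 0, "y": 0, "z": -9, "wx": 0, "wy": 0, "wz": 0},
  {"x": 0, "y": 0, "z": -9, "wx": 0, "wy": 0, "wz": 0},
  {"x": 0, "y": 0, "z": -9, "wx": 0, "wy": 0, "wz": 0},
  {"x": 0, "y": 0, "z": -9, "wx": 0, "wy": 0, "wz": 0},
])

```text
time_s: 11.73
position: [0.4765, 0.0502, 0.1336]
tcp_rot: [[1.0, 0.013, 0.0], [0.013, -1.0, -0.0], [0.0, 0.0, -1.0]]
force: [0.5, 0.6, -4.3]
finger_gap: 0.561
gripper_force: 50.0
```

```bash
python3 r.py
```

```text
11.7333 [0.4765 0.0502 0.1336] [9.999e-01 1.340e-02 4.000e-04] [ 0.47  0.65 -4.3 ] [ 0.0167 -0.0607 -0.0186] [ 3.9000e-02 -4.0010e+01 -3.6700e+00 -1.9565e+01  2.3000e-02 -8.2000e-02
 -3.0000e-03] 0.5609983192979301
```

>>> send_rows([
  {"x": 0, "y": 0, "z": 0, "wx": 0, "wy": -6, "wz": 0},
  {"x": 0, "y": 0, "z": 0, "wx": 0, "wy": -12, "wz": 0},
  {"x": 0, "y": 0, "z": 0, "wx": 0, "wy": -16, "wz": 0},
  {"x": 0, "y": 0, "z": 0, "wx": 0, "wy": -16, "wz": 0},
  {"x": 0, "y": 0, "z": 0, "wx": 0, "wy": -16, "wz": 0},
  {"x": 0, "y": 0, "z": 0, "wx": 0, "wy": -16, "wz": 0},
  {"x": 0, "y": 0, "z": 0, "wx": 0, "wy": -16, "wz": 0},
  {"x": 0, "y": 0, "z": 0, "wx": 0, "wy": -16, "wz": 0},
  {"x": 0, "y": 0, "z": 0, "wx": 0, "wy": -11, "wz": 0},
  {"x": 0, "y": 0, "z": 0, "wx": 0, "wy": -5, "wz": 0},
  {"x": 0, "y": 0, "z": 0, "wx": 0, "wy": 0, "wz": 0},
  {"x": 0, "y": 0, "z": 0, "wx": 0, "wy": 0, "wz": 0},
  {"x": 0, "y": 0, "z": 0, "wx": 0, "wy": 0, "wz": 0},
  {"x": 0, "y": 0, "z": 0, "wx": 0, "wy": 0, "wz": 0},
  {"x": 0, "y": 0, "z": 0, "wx": 0, "wy": 0, "wz": 0},
  {"x": 0, "y": 0, "z": 0, "wx": 0, "wy": 0, "wz": 0},
  {"x": 0, "y": 0, "z": 0, "wx": 0, "wy": 0, "wz": 0},
])

```text
time_s: 13.15
position: [0.4776, 0.0502, 0.1332]
tcp_rot: [[1.0, 0.013, -0.001], [0.013, -1.0, 0.0], [-0.001, -0.0, -1.0]]
force: [-0.6, -0.2, -4.4]
finger_gap: 0.559
gripper_force: 50.0
```

```bash
python3 r.py; python3 -c "
from h import *
go(.4776,.0503,.0435)"
```

```text
13.15 [0.4776 0.0502 0.1332] [ 9.999e-01  1.260e-02 -9.000e-04] [-0.62 -0.15 -4.37] [0.04   0.044  0.0141] [ 4.0000e-03 -4.0465e+01 -3.7440e+00 -1.9730e+01  1.6000e-02 -7.1000e-02
  2.0000e-03] 0.5591904625559293
pos [0.4776 0.0502 0.1332] t 13.15 go [ 0.01 -0.01  8.97] w [-0.02  0.05 -0.08]
```

The middle case's moment changes from −0.061 to +0.044 N m, so it seems loose. I rock it harder to be sure the block slides all the way.

>>> send_rows([
  {"x": 0, "y": 0, "z": 0, "wx": 0, "wy": 6, "wz": 0},
  {"x": 0, "y": 0, "z": 0, "wx": 0, "wy": 12, "wz": 0},
  {"x": 0, "y": 0, "z": 0, "wx": 0, "wy": 18, "wz": 0},
  {"x": 0, "y": 0, "z": 0, "wx": 0, "wy": 23, "wz": 0},
  {"x": 0, "y": 0, "z": 0, "wx": 0, "wy": 23, "wz": 0},
  {"x": 0, "y": 0, "z": 0, "wx": 0, "wy": 23, "wz": 0},
  {"x": 0, "y": 0, "z": 0, "wx": 0, "wy": 23, "wz": 0},
  {"x": 0, "y": 0, "z": 0, "wx": 0, "wy": 23, "wz": 0},
  {"x": 0, "y": 0, "z": 0, "wx": 0, "wy": 23, "wz": 0},
  {"x": 0, "y": 0, "z": 0, "wx": 0, "wy": 19, "wz": 0},
  {"x": 0, "y": 0, "z": 0, "wx": 0, "wy": 14, "wz": 0},
  {"x": 0, "y": 0, "z": 0, "wx": 0, "wy": 9, "wz": 0},
  {"x": 0, "y": 0, "z": 0, "wx": 0, "wy": 4, "wz": 0},
  {"x": 0, "y": 0, "z": 0, "wx": 0, "wy": 0, "wz": 0},
  {"x": 0, "y": 0, "z": 0, "wx": 0, "wy": 0, "wz": 0},
  {"x": 0, "y": 0, "z": 0, "wx": 0, "wy": 0, "wz": 0},
  {"x": 0, "y": 0, "z": 0, "wx": 0, "wy": 0, "wz": 0},
  {"x": 0, "y": 0, "z": 0, "wx": 0, "wy": 0, "wz": 0},
  {"x": 0, "y": 0, "z": 0, "wx": 0, "wy": 0, "wz": 0},
])

```text
time_s: 14.73
position: [0.4763, 0.0501, 0.1336]
tcp_rot: [[1.0, 0.013, 0.0], [0.013, -1.0, -0.0], [0.0, 0.0, -1.0]]
force: [-0.3, 0.1, -4.4]
finger_gap: 0.564
gripper_force: 50.0
```

```bash
python3 r.py
```

```text
14.7333 [0.4763 0.0501 0.1336] [9.999e-01 1.340e-02 3.000e-04] [-0.35  0.06 -4.41] [0.0112 0.0201 0.0165] [ 1.5300e-01 -3.9871e+01 -3.8780e+00 -1.9650e+01  2.5000e-02 -9.0000e-02
 -1.0000e-03] 0.5644698623024667
```

>>> send_rows([
  {"x": 0, "y": 0, "z": 0, "wx": 0, "wy": -6, "wz": 0},
  {"x": 0, "y": 0, "z": 0, "wx": 0, "wy": -12, "wz": 0},
  {"x": 0, "y": 0, "z": 0, "wx": 0, "wy": -18, "wz": 0},
  {"x": 0, "y": 0, "z": 0, "wx": 0, "wy": -23, "wz": 0},
  {"x": 0, "y": 0, "z": 0, "wx": 0, "wy": -23, "wz": 0},
  {"x": 0, "y": 0, "z": 0, "wx": 0, "wy": -23, "wz": 0},
  {"x": 0, "y": 0, "z": 0, "wx": 0, "wy": -23, "wz": 0},
  {"x": 0, "y": 0, "z": 0, "wx": 0, "wy": -23, "wz": 0},
  {"x": 0, "y": 0, "z": 0, "wx": 0, "wy": -23, "wz": 0},
  {"x": 0, "y": 0, "z": 0, "wx": 0, "wy": -19, "wz": 0},
  {"x": 0, "y": 0, "z": 0, "wx": 0, "wy": -14, "wz": 0},
  {"x": 0, "y": 0, "z": 0, "wx": 0, "wy": -9, "wz": 0},
  {"x": 0, "y": 0, "z": 0, "wx": 0, "wy": -4, "wz": 0},
  {"x": 0, "y": 0, "z": 0, "wx": 0, "wy": 0, "wz": 0},
  {"x": 0, "y": 0, "z": 0, "wx": 0, "wy": 0, "wz": 0},
  {"x": 0, "y": 0, "z": 0, "wx": 0, "wy": 0, "wz": 0},
  {"x": 0, "y": 0, "z": 0, "wx": 0, "wy": 0, "wz": 0},
  {"x": 0, "y": 0, "z": 0, "wx": 0, "wy": 0, "wz": 0},
  {"x": 0, "y": 0, "z": 0, "wx": 0, "wy": 0, "wz": 0},
])

```text
time_s: 16.32
position: [0.4778, 0.0502, 0.1334]
tcp_rot: [[1.0, 0.013, -0.001], [0.013, -1.0, 0.0], [-0.001, -0.0, -1.0]]
force: [0.6, 0.6, -5.3]
finger_gap: 0.565
gripper_force: 50.0
```

```bash
python3 r.py; python3 w.py w5.png .4776 .0503 .0435
```

```text
16.3167 [0.4778 0.0502 0.1334] [ 9.999e-01  1.250e-02 -7.000e-04] [ 0.65  0.62 -5.33] [ 0.0452 -0.0071 -0.0622] [ 2.0000e-03 -4.0575e+01 -3.9930e+00 -1.9640e+01  1.4000e-02 -6.1000e-02
  3.0000e-03] 0.5647237852822315
pos [0.4778 0.0502 0.1334] t 16.3167 go [-0.01 -0.    8.99] w [-0.03  0.04 -0.08]
```

View pics/w5.png

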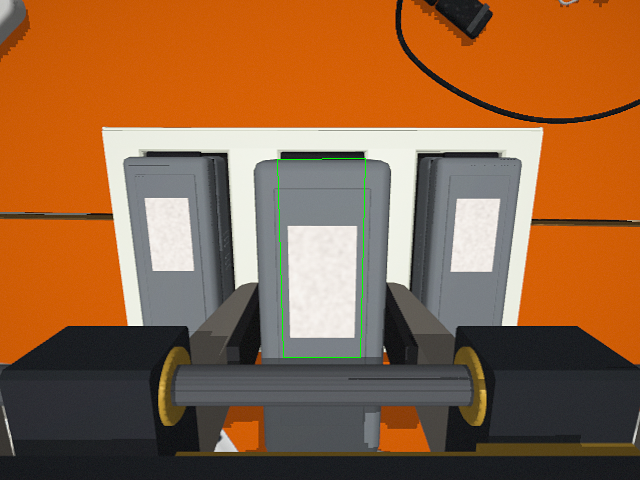

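The middle case hangs level (255–390) and both neighbours stand in their nests. The repeat readings (+0.020, −0.007) show the changes are sensor noise of about 0.05 N m. The joint-6 torque barely changes either, so the middle block seems clamped. I set this case back and average the readings on the next one.

>>> send_rows([
  {"x": 0, "y": 0, "z": 3, "wx": 0, "wy": 0, "wz": 0},
  {"x": 0, "y": 0, "z": 5.5, "wx": 0, "wy": 0, "wz": 0},
  {"x": 0, "y": 0, "z": 7, "wx": 0, "wy": 0, "wz": 0},
  {"x": 0, "y": 0, "z": 7.8, "wx": 0, "wy": 0, "wz": 0},
  {"x": 0, "y": 0, "z": 8.3, "wx": 0, "wy": 0, "wz": 0},
  {"x": 0, "y": 0, "z": 8.7, "wx": 0, "wy": 0, "wz": 0},
  {"x": 0, "y": 0, "z": 9, "wx": 0, "wy": 0, "wz": 0},
  {"x": 0, "y": 0, "z": 9, "wx": 0, "wy": 0, "wz": 0},
  {"x": 0, "y": 0, "z": 9.1, "wx": 0, "wy": 0, "wz": 0},
  {"x": 0, "y": 0, "z": 9.1, "wx": 0, "wy": 0, "wz": 0},
])

```text
time_s: 17.2
position: [0.4782, 0.0505, 0.0444]
tcp_rot: [[1.0, 0.013, 0.002], [0.013, -1.0, -0.0], [0.002, 0.0, -1.0]]
force: [-3.4, -1.2, 10.2]
finger_gap: 0.561
gripper_force: 50.0
```

Contact is felt at the gripping height, so it is seated. I release and move to the right case.

>>> send_rows([
  {"x": 0, "y": 0, "z": 0, "wx": 0, "wy": 0, "wz": 0},
  {"x": 0, "y": 0, "z": 0, "wx": 0, "wy": 0, "wz": 0},
  {"x": 0, "y": 0, "z": 0, "wx": 0, "wy": 0, "wz": 0},
  {"x": 0, "y": 0, "z": 0, "wx": 0, "wy": 0, "wz": 0},
  {"x": 0, "y": 0, "z": -2, "wx": 0, "wy": 0, "wz": 0},
  {"x": 0, "y": 0, "z": -5, "wx": 0, "wy": 0, "wz": 0},
  {"x": 0, "y": 0, "z": -8, "wx": 0, "wy": 0, "wz": 0},
  {"x": 0, "y": 0, "z": -8, "wx": 0, "wy": 0, "wz": 0},
  {"x": 0.1, "y": 3, "z": -8, "wx": 0, "wy": 0, "wz": 0},
  {"x": 0.1, "y": 6, "z": -8, "wx": 0, "wy": 0, "wz": 0},
  {"x": 0.1, "y": 9.4, "z": -8, "wx": 0, "wy": 0, "wz": 0},
  {"x": 0.1, "y": 9.4, "z": -8, "wx": 0, "wy": 0, "wz": 0},
  {"x": 0.1, "y": 9.4, "z": -8, "wx": 0, "wy": 0, "wz": 0},
  {"x": 0.1, "y": 9.4, "z": -8, "wx": 0, "wy": 0, "wz": 0},
], grip=0.56)

```text
time_s: 18.37
position: [0.4792, -0.0433, 0.1223]
tcp_rot: [[1.0, 0.013, -0.0], [0.013, -1.0, 0.001], [-0.0, -0.001, -1.0]]
force: [-0.8, -0.2, 0.1]
finger_gap: 0.781
gripper_force: 0.0
```

```bash
python3 w.py w6.png .4790 -.0435 .0435
```

```text
pos [ 0.4792 -0.0433  0.1223] t 18.3667 go [-0.02  0.02  7.88] w [-0.03  0.01 -0.06]
```

View pics/w6.png

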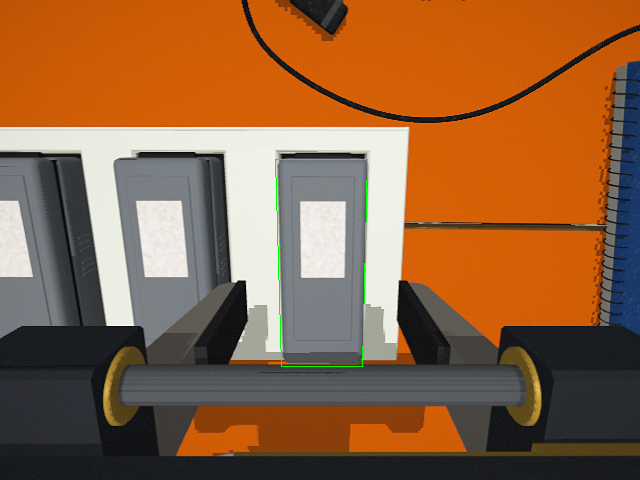

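The middle case (115–230) is seated and the right case (279–366) is on its outline. I grip the right case.

>>> send_rows([
  {"x": 0, "y": 0, "z": 2.5, "wx": 0, "wy": 0, "wz": 0},
  {"x": 0, "y": 0, "z": 5, "wx": 0, "wy": 0, "wz": 0},
  {"x": 0, "y": 0, "z": 6.8, "wx": 0, "wy": 0, "wz": 0},
  {"x": 0, "y": 0, "z": 7.9, "wx": 0, "wy": 0, "wz": 0},
  {"x": 0, "y": 0, "z": 7.9, "wx": 0, "wy": 0, "wz": 0},
  {"x": 0, "y": 0, "z": 7.9, "wx": 0, "wy": 0, "wz": 0},
])

```text
time_s: 18.92
position: [0.4793, -0.0427, 0.0434]
tcp_rot: [[1.0, 0.015, -0.001], [0.015, -1.0, 0.001], [-0.001, -0.001, -1.0]]
force: [-0.1, 0.2, -0.6]
finger_gap: 0.782
gripper_force: 0.0
```

>>> send_rows([
  {"x": 0, "y": 0, "z": 0, "wx": 0, "wy": 0, "wz": 0},
  {"x": 0, "y": 0, "z": 0, "wx": 0, "wy": 0, "wz": 0},
  {"x": 0, "y": 0, "z": 0, "wx": 0, "wy": 0, "wz": 0},
  {"x": 0, "y": 0, "z": 0, "wx": 0, "wy": 0, "wz": 0},
  {"x": 0, "y": 0, "z": 0, "wx": 0, "wy": 0, "wz": 0},
  {"x": 0, "y": 0, "z": 0, "wx": 0, "wy": 0, "wz": 0},
], grip=-0.2, force=50)

```text
time_s: 19.42
position: [0.4801, -0.0439, 0.0445]
tcp_rot: [[1.0, 0.013, 0.002], [0.013, -1.0, -0.0], [0.002, 0.0, -1.0]]
force: [0.1, -0.4, 6.2]
finger_gap: 0.562
gripper_force: 50.0
```

>>> send_rows([
  {"x": 0, "y": 0, "z": -2, "wx": 0, "wy": 0, "wz": 0},
  {"x": 0, "y": 0, "z": -5, "wx": 0, "wy": 0, "wz": 0},
  {"x": 0, "y": 0, "z": -8, "wx": 0, "wy": 0, "wz": 0},
  {"x": 0, "y": 0, "z": -9, "wx": 0, "wy": 0, "wz": 0},
  {"x": 0, "y": 0, "z": -9, "wx": 0, "wy": 6, "wz": 0},
  {"x": 0, "y": 0, "z": -9, "wx": 0, "wy": 12, "wz": 0},
  {"x": 0, "y": 0, "z": -9, "wx": 0, "wy": 18, "wz": 0},
  {"x": 0, "y": 0, "z": -9, "wx": 0, "wy": 18, "wz": 0},
  {"x": 0, "y": 0, "z": -9, "wx": 0, "wy": 18, "wz": 0},
  {"x": 0, "y": 0, "z": -9, "wx": 0, "wy": 18, "wz": 0},
  {"x": 0, "y": 0, "z": -9, "wx": 0, "wy": 18, "wz": 0},
  {"x": 0, "y": 0, "z": -9, "wx": 0, "wy": 18, "wz": 0},
  {"x": 0, "y": 0, "z": -9, "wx": 0, "wy": 12, "wz": 0},
  {"x": 0, "y": 0, "z": -9, "wx": 0, "wy": 6, "wz": 0},
  {"x": 0, "y": 0, "z": -9, "wx": 0, "wy": 0, "wz": 0},
  {"x": 0, "y": 0, "z": -9, "wx": 0, "wy": 0, "wz": 0},
  {"x": 0, "y": 0, "z": -9, "wx": 0, "wy": 0, "wz": 0},
  {"x": 0, "y": 0, "z": -9, "wx": 0, "wy": 0, "wz": 0},
  {"x": 0, "y": 0, "z": -9, "wx": 0, "wy": 0, "wz": 0},
  {"x": 0, "y": 0, "z": -9, "wx": 0, "wy": 0, "wz": 0},
])

```text
time_s: 21.08
position: [0.4783, -0.0439, 0.1334]
tcp_rot: [[1.0, 0.013, 0.0], [0.013, -1.0, -0.0], [0.0, 0.0, -1.0]]
force: [0.4, 0.1, -4.1]
finger_gap: 0.558
gripper_force: 50.0
```

```bash
cat > avg.py <<'E'
from h import *
T=[];J=[];F=[]
for i in range(10):
    imaging.camera('wrist');o=manip.get_obs();T.append(o['torque']);J.append(o['joint_torque']);F.append(o['force'])
print(o['time_s'],'T',np.mean(T,0).round(4),'sd',np.std(T,0).round(4),'F',np.mean(F,0).round(2),'J',np.mean(J,0).round(3))
E
python3 avg.py
```

```text
21.5833 T [ 0.021  -0.0831  0.0129] sd [0.0246 0.0458 0.0276] F [ 0.06 -0.08 -3.95] J [ 3.0000e-03 -4.0115e+01 -3.9010e+00 -1.9461e+01 -1.0000e-03  6.0000e-03
 -0.0000e+00]
```

>>> send_rows([
  {"x": 0, "y": 0, "z": 0, "wx": 0, "wy": -6, "wz": 0},
  {"x": 0, "y": 0, "z": 0, "wx": 0, "wy": -12, "wz": 0},
  {"x": 0, "y": 0, "z": 0, "wx": 0, "wy": -18, "wz": 0},
  {"x": 0, "y": 0, "z": 0, "wx": 0, "wy": -18, "wz": 0},
  {"x": 0, "y": 0, "z": 0, "wx": 0, "wy": -18, "wz": 0},
  {"x": 0, "y": 0, "z": 0, "wx": 0, "wy": -18, "wz": 0},
  {"x": 0, "y": 0, "z": 0, "wx": 0, "wy": -18, "wz": 0},
  {"x": 0, "y": 0, "z": 0, "wx": 0, "wy": -18, "wz": 0},
  {"x": 0, "y": 0, "z": 0, "wx": 0, "wy": -12, "wz": 0},
  {"x": 0, "y": 0, "z": 0, "wx": 0, "wy": -6, "wz": 0},
  {"x": 0, "y": 0, "z": 0, "wx": 0, "wy": 0, "wz": 0},
  {"x": 0, "y": 0, "z": 0, "wx": 0, "wy": 0, "wz": 0},
  {"x": 0, "y": 0, "z": 0, "wx": 0, "wy": 0, "wz": 0},
  {"x": 0, "y": 0, "z": 0, "wx": 0, "wy": 0, "wz": 0},
  {"x": 0, "y": 0, "z": 0, "wx": 0, "wy": 0, "wz": 0},
  {"x": 0, "y": 0, "z": 0, "wx": 0, "wy": 0, "wz": 0},
  {"x": 0, "y": 0, "z": 0, "wx": 0, "wy": 0, "wz": 0},
])

```text
time_s: 23.0
position: [0.48, -0.0436, 0.1333]
tcp_rot: [[1.0, 0.013, -0.001], [0.013, -1.0, 0.001], [-0.001, -0.001, -1.0]]
force: [-0.1, 0.5, -3.6]
finger_gap: 0.556
gripper_force: 50.0
```

```bash
python3 avg.py; python3 -c "
from h import *
go(.51,-.305,.25)"
```

```text
23.5 T [ 0.0246  0.1012 -0.0078] sd [0.0248 0.0255 0.0283] F [-0.16  0.14 -3.99] J [-1.0000e-02 -4.0310e+01 -3.9660e+00 -1.9716e+01  1.8000e-02 -1.4900e-01
  0.0000e+00]
pos [ 0.4793 -0.0438  0.1335] t 23.5 go [  2.73  26.15 -11.65] w [ 0.    0.   -0.06]
```

The averaged moment changes from −0.083 to +0.101 N m, a difference of 0.184 N m, and joint 6 agrees. The right case is the rattling one. As the task asks, I set it back in its nest before taking it out again.

>>> send_rows([
  {"x": 0, "y": 0, "z": 3, "wx": 0, "wy": 0, "wz": 0},
  {"x": 0, "y": 0, "z": 5.5, "wx": 0, "wy": 0, "wz": 0},
  {"x": 0, "y": 0, "z": 7, "wx": 0, "wy": 0, "wz": 0},
  {"x": 0, "y": 0, "z": 7.8, "wx": 0, "wy": 0, "wz": 0},
  {"x": 0, "y": 0, "z": 8.3, "wx": 0, "wy": 0, "wz": 0},
  {"x": 0, "y": 0, "z": 8.7, "wx": 0, "wy": 0, "wz": 0},
  {"x": 0, "y": 0, "z": 9, "wx": 0, "wy": 0, "wz": 0},
  {"x": 0, "y": 0, "z": 9, "wx": 0, "wy": 0, "wz": 0},
  {"x": 0, "y": 0, "z": 9.1, "wx": 0, "wy": 0, "wz": 0},
  {"x": 0, "y": 0, "z": 9.1, "wx": 0, "wy": 0, "wz": 0},
])

```text
time_s: 24.33
position: [0.4804, -0.0437, 0.0444]
tcp_rot: [[1.0, 0.013, 0.002], [0.013, -1.0, -0.001], [0.002, 0.001, -1.0]]
force: [-3.7, -0.2, 10.0]
finger_gap: 0.56
gripper_force: 50.0
```

>>> send_rows([
  {"x": 0, "y": 0, "z": 0, "wx": 0, "wy": 0, "wz": 0},
  {"x": 0, "y": 0, "z": 0, "wx": 0, "wy": 0, "wz": 0},
  {"x": 0, "y": 0, "z": 0, "wx": 0, "wy": 0, "wz": 0},
  {"x": 0, "y": 0, "z": 0, "wx": 0, "wy": 0, "wz": 0},
  {"x": 0, "y": 0, "z": 0, "wx": 0, "wy": 0, "wz": 0},
], grip=0.5)

```text
time_s: 24.75
position: [0.4796, -0.0439, 0.0427]
tcp_rot: [[1.0, 0.013, 0.0], [0.013, -1.0, -0.0], [0.0, 0.0, -1.0]]
force: [0.4, -0.2, -0.4]
finger_gap: 0.748
gripper_force: 0.0
```

>>> send_rows([
  {"x": 0, "y": 0, "z": 0, "wx": 0, "wy": 0, "wz": 0},
  {"x": 0, "y": 0, "z": 0, "wx": 0, "wy": 0, "wz": 0},
  {"x": 0, "y": 0, "z": 0, "wx": 0, "wy": 0, "wz": 0},
  {"x": 0, "y": 0, "z": 0, "wx": 0, "wy": 0, "wz": 0},
  {"x": 0, "y": 0, "z": 0, "wx": 0, "wy": 0, "wz": 0},
  {"x": 0, "y": 0, "z": 0, "wx": 0, "wy": 0, "wz": 0},
  {"x": 0, "y": 0, "z": 0, "wx": 0, "wy": 0, "wz": 0},
], grip=-0.2, force=50)

```text
time_s: 25.33
position: [0.4793, -0.0438, 0.0425]
tcp_rot: [[1.0, 0.013, -0.0], [0.013, -1.0, 0.0], [-0.0, -0.0, -1.0]]
force: [0.0, -1.0, -0.6]
finger_gap: 0.561
gripper_force: 50.0
```

>>> send_rows([
  {"x": 0, "y": 0, "z": -1, "wx": 0, "wy": 0, "wz": 0},
  {"x": 0, "y": 0, "z": -3, "wx": 0, "wy": 0, "wz": 0},
  {"x": 0, "y": 0, "z": -6, "wx": 0, "wy": 0, "wz": 0},
  {"x": 0, "y": 0, "z": -9, "wx": 0, "wy": 0, "wz": 0},
  {"x": 0, "y": 0, "z": -12, "wx": 0, "wy": 0, "wz": 0},
  {"x": 0, "y": 1, "z": -15, "wx": 0, "wy": 0, "wz": 0},
  {"x": 0.5, "y": 3, "z": -18, "wx": 0, "wy": 0, "wz": 0},
  {"x": 0.8, "y": 6, "z": -20, "wx": 0, "wy": 0, "wz": 0},
  {"x": 1.1, "y": 9, "z": -20, "wx": 0, "wy": 0, "wz": 0},
  {"x": 1.4, "y": 12, "z": -20, "wx": 0, "wy": 0, "wz": 0},
  {"x": 1.7, "y": 15, "z": -20, "wx": 0, "wy": 0, "wz": 0},
  {"x": 2, "y": 18, "z": -20, "wx": 0, "wy": 0, "wz": 0},
  {"x": 2.3, "y": 21, "z": -20, "wx": 0, "wy": 0, "wz": 0},
  {"x": 2.5, "y": 23.5, "z": -20, "wx": 0, "wy": 0, "wz": 0},
  {"x": 2.6, "y": 25.5, "z": -20, "wx": 0, "wy": 0, "wz": 0},
  {"x": 2.7, "y": 26.5, "z": -20, "wx": 0, "wy": 0, "wz": 0},
  {"x": 2.7, "y": 26.8, "z": -20, "wx": 0, "wy": 0, "wz": 0},
  {"x": 2.7, "y": 26.8, "z": -20, "wx": 0, "wy": 0, "wz": 0},
  {"x": 2.7, "y": 26.8, "z": -20, "wx": 0, "wy": 0, "wz": 0},
  {"x": 2.7, "y": 26.8, "z": -20, "wx": 0, "wy": 0, "wz": 0},
])

```text
time_s: 27.0
position: [0.5101, -0.3094, 0.2426]
tcp_rot: [[1.0, 0.015, -0.0], [0.015, -1.0, 0.001], [-0.0, -0.001, -1.0]]
force: [0.0, 0.0, -4.5]
finger_gap: 0.563
gripper_force: 50.0
```

```bash
python3 -c "
from h import *
c=snap('scene');d=snap('top')
im=np.hstack([c['frame'][120:440,130:480],d['frame'][140:460,140:490]]);cv2.imwrite('pics/fin.png',im[:,:,::-1])
o=manip.get_obs();print(o['position'],o['tcp_rot'],abs(o['joint_vel']).max(),o['gripper_force'],o['force'])"
```

```text
[ 0.51007644 -0.30996464  0.24273458] [[ 9.99886917e-01  1.50383400e-02  3.35352880e-05]
 [ 1.50383281e-02 -9.99886864e-01  3.29497360e-04]
 [ 3.84865873e-05 -3.28955785e-04 -9.99999945e-01]] 0.005530601576839052 49.999988079071045 [ 0.07790426 -0.19026443 -4.31024131]
```

View pics/fin.png

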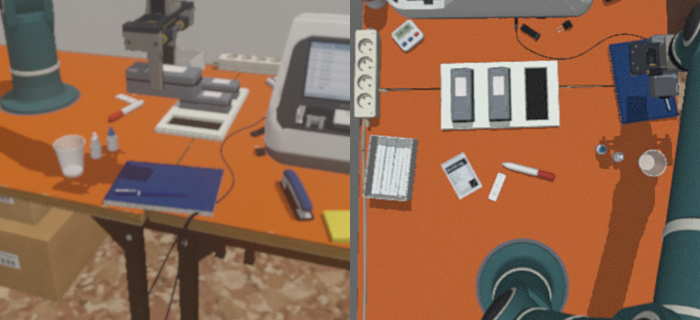

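The final picture shows the right nest empty (crop 537, 92), the left and middle cases seated, the bystanders in place, and the case held level over the notebook with its underside about 0.20 m up.

```bash
python3 -c "
from station import job
print(job.job_done())"
```

```text
the job is handed in; nothing more can be done
None
```

The right case is the one that rattles: its moment changed by 0.18 N m between the two ends. I handed the job in with it held level about 20 cm above the table over the notebook, the left and middle cases back in their nests, and the other things where they were; the hand-in returned no verdict.

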